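# Torque a digestion vessel cap to the click

## Robot

A 6-joint arm with a two-finger parallel gripper is mounted at the origin on a cart in front of the work surface, level with it; the furniture and walls round the work are solid. World frame = base frame: x ahead of the robot, y to its left, z up, the work surface at z = 0. Lengths are in m, angles in rad, forces in N, time in s.
With the tool pointing down it reaches from about 0.35 to 0.8 m from the base axis. Payload 7.3 kg.
Tool frame: the origin (TCP) lies midway between the tips of the shut fingers; the grasp point (between the pads) lies 19 mm behind it; z points along the fingers, y is the direction in which the jaws open and shut (so a half turn about z gives the same grasp; the last joint's range is limited). The gripper opens to 85 mm and grips with 20 to 120 N. Pads are 22 mm wide; open, the fingers measure 114 mm over their backs; the gripper's body (76 mm by 85 mm) begins 54 mm behind the grasp point. The pads swing forward as they close: fully open they stand 13 mm farther back than shut.
Start: joints at [-1.466, 0.342, 1.524, -0, 1.275, -0.146], TCP at [0.13, -0.509, 0.231] pointing down, gripper open.
Joint ranges: [-2.53, 2.53], [-0.77, 2.02], [0.04, 2.7], [-1, 4.14], [0.28, 2.66], [-3.11, 3.11]. Speed limits (rad/s): [2.57, 2.57, 3.14, 3.14, 3.14, 3.14].

## Interface

Orientations are given as a rotation vector (axis times angle).
In Python, from bench import ctrl, claw, get_state, grab_frame, camera_info, ticket gives the robot as it stands. Calls block until the motion is done:
- ctrl.move_pose(position, orientation): joint-space move of the TCP to a pose.
- ctrl.move_straight(position, feed=0.15, rot=None, contact_N=None): straight line of the TCP; rot=None keeps the orientation; feed is the mean speed in m/s. With contact_N (N) it stops when the force on the tool has changed by that much, and returns True; else False.
- ctrl.move_j(angles): joint-space move.
- claw.gripper_to(opening, f_grip=None): opening from 0.0 (shut) to 1.0 (fully open); f_grip is the grip in N (None keeps the last); returns when the fingers have stopped.
- ctrl.wait(seconds).
- ctrl.solve_ik(position, orientation): joint angles nearest the present ones, or None.
- get_state(): the state.
- grab_frame(name): name is "scene" or "top" or "wrist"; returns the picture (400x640x3 uint8, red, green, blue); there is no depth.
- camera_info(name): a dict with "mtx" (3x3 intrinsics, pixels), "camera_from_world" (4x4, takes a point from world to camera coordinates). Camera axes: x right, y down, z forward; pixel columns grow to the right and rows downward; lengths in m; the calibration is good to about 2 mm. A picture is of the moment at which its call begins: read the wrist's pose just before it. camera_info takes no time and is no camera call; for the wrist camera it gives the pose at the moment of the call.
A pose or a line that the arm cannot do raises ctrl.Unreachable and nothing moves.
- ticket.finish_job(): hands the job in, once; it reports no verdict.
The state is a dict: "t": time; "q": joint angles; "qd": joint speeds; "effort": joint torques, N m; "tcp_pos": TCP position; "orientation": TCP orientation; "ft_force": force on the tool from outside, world axes, zero at the start; "torque": the same for the moment, N m; "width": opening from 0.0 (shut) to 1.0 (fully open).
Only numpy, scipy, OpenCV 4.12 (cv2) and the standard library are available. Lean on these libraries where they do the work, as an engineer would, in place of code of your own. Each camera call takes 0.05 s, during which the arm holds its last target. There are 200 camera calls.

## Task

Tighten the cap of the digestion vessel in the capping station with the torque wrench: set the wrench's pins down over the cross on the cap and pull the handle clockwise (seen from above) until the wrench clicks over, then stop at once - do not pull on to the end of its break-over. Then lift the wrench off and set it back standing on the middle of its black rubber mat; leave the bottle, beaker and jar alone.

Things in the scene. Friction and masses are not known exactly. Their poses are not given: they have to be found in the camera images.
- station: fixed capping station: aluminium base plate 150 x 130 x 12 mm with a grey block (84 mm square, top at z 38 mm) that holds a white digestion vessel (60 mm round) upright in its middle. Origin: centre of the underside of the plate, below the vessel's axis; z up.
- cap: white screw cap: knurled flange 84 mm across, 8 mm high, and on it an upright cross of two bars (each 72 x 10 mm, tops 28 mm above the origin) round a 30 mm boss of the same height. Origin: centre of the flange's underside, 75 mm above the worktop; z up, x and y along the bars; alike every quarter turn. It only turns (neither rises nor sinks); clockwise from above tightens.
- cap_mark (a point): point on top of the cap's cross, on the bar along the cap's +x, 34 mm from the axis, 28 mm above the cap's origin. The cap resists turning from the first (about 2 N m), slightly more with every degree, and stays where it is left. How far it must turn until the wrench clicks differs each time (some 0.15 to 0.55 rad) and cannot be seen beforehand.
- wrench: head of the loose click torque wrench (0.57 kg in all): steel disc 88 mm across, 17 to 31 mm above the origin, with eight pins below it, 12 mm thick, 17 mm long, at x 29, y +-14.5 mm and the same turned by 90, 180, 270 degrees: a pair for each end of the cap's cross, 3.5 mm play each side. Origin: on the axis at the pins' lower ends; z up, x towards the handle.
- handle_grip (a point): middle of the black rubber sleeve of the handle (22 mm thick, 90 mm long), 203 mm from the head's axis, 26 mm above the wrench's origin. The handle's end is 255 mm from the axis. In the wrench's frame this point has y = 0 with the handle straight, and y = -29 mm with the handle broken over to its hard stop.
- mat: black rubber mat 150 x 150 x 3 mm, fixed on the worktop, on which the wrench stands at the start. Origin: centre of its underside; z up.
- reagent_blue: small white bottle with blue screw cap, 48 mm wide, 95 mm high, beside the station; origin at the centre of its underside. Bystander.
- beaker_100: small glass beaker, 56 mm wide, 70 mm high, behind the station; origin at the centre of its underside. Bystander.
- stir_rod_jar: glass jar with grey lid, 66 mm wide, 80 mm high, beside the station; origin at the centre of its underside. Bystander.
- wrench_block (a point): centre of the grey grip block for lifting, on the wrench's disc above its centre of mass: 22 mm wide (across the handle), 40 mm long (along it), 38 mm high; this point is 22 mm from the axis towards the handle, 50 mm above the wrench's origin. Seated on the cap, the wrench's origin is 11 mm above the cap's (28 mm if the pins stand on the cross); let go, it stays there by itself.
- pivot (a point): upright pivot that joins handle and head, 58 mm from the head's axis, 26 mm above the wrench's origin. A preloaded spring holds the handle straight until the sideways pull at the sleeve is about 14 N; then it breaks over clockwise against the head, the pull falling (about half after 0.1 rad), to a hard stop at 0.20 rad that over-tightens the cap. Let go, it springs straight.
Things that resemble listed ones, but are neither listed nor needed, are in the scene too. There is more than one size of the mat; the job needs the largest.

How it is judged:
On the way, in this order (a step that is already met when the one before it is completed fails the run):
1. the wrench sits fully down over the cross of the cap (horizontal distance between wrench and cap below 0.008 m and z of wrench in the frame of cap below 0.015 m and angle between wrench's own z axis and vertical below 0.1 rad), for 0.2 s.
2. the wrench clicks over (handle at least about 0.03 rad over, 4 mm at the grip) while seated on the cap (y of handle_grip in the frame of wrench below -0.004 m and horizontal distance between wrench and cap below 0.01 m and z of wrench in the frame of cap below 0.017 m and distance of cap_mark from where it was at the start of the episode above 0.005 m).
At the end, for the whole second after the job is handed in: The wrench stands on its pins on the mat (head's axis within 40 mm of the mat's centre, upright within 0.1 rad, at rest), and the cap stays tightened: its mark has moved on by more than 5 mm (horizontal distance between wrench and mat below 0.04 m and height (world z) of wrench below 0.008 m and angle between wrench's own z axis and vertical below 0.1 rad and linear speed of wrench below 0.02 m/s and distance of cap_mark from where it was at the start of the episode above 0.005 m); the robot touches nothing.
It fails at once if the handle is pulled on past the click towards its hard stop (more than about 0.175 rad over, 25.5 mm at the grip): cap over-tightened (y of handle_grip in the frame of wrench below -0.0255 m).
It fails at once if the bottle, beaker or jar is moved more than 20 mm (distance of any of reagent_blue, beaker_100, stir_rod_jar from where it was at the start of the episode above 0.02 m).
It also fails if it takes over 72 s, if anything falls off the work surface, if the arm or the gripper's body presses on something with over 40 N, if the wrist force passes 120 N, or if a joint passes its speed limit or range.

## Working session

There is one attempt and no reset: what is moved stays moved. The work goes in short steps, each a Python script; the robot and the scene stay as the last script left them, time stands still between calls to the robot, and variables do not carry over. Pictures are saved under pics/ and viewed, about 8 in all and at most 12, crops included, and the job is handed in when it is done.

```bash
ls; mkdir -p pics
python3 - <<'E'
from bench import *
import cv2,numpy as np
for n in ("top","scene"):
    im=grab_frame(n); cv2.imwrite(f"pics/{n}0.png",im[:,:,::-1])
    c=camera_info(n); print(n,np.array(c["mtx"]).round(1).tolist(),np.array(c["camera_from_world"]).round(3).tolist())
s=get_state();print(s["t"],s["tcp_pos"],s["orientation"],s["width"],s["ft_force"])
E
```

```text
pics
top [[484.0, 0.0, 318.2], [0.0, 484.0, 195.2], [0.0, 0.0, 1.0]] [[-0.014, -1.0, -0.014, 0.028], [-0.997, 0.015, -0.082, 0.524], [0.082, 0.013, -0.997, 1.355], [0.0, 0.0, 0.0, 1.0]]
scene [[499.2, 0.0, 321.1], [0.0, 499.2, 205.9], [0.0, 0.0, 1.0]] [[-0.545, -0.839, -0.007, 0.298], [-0.392, 0.262, -0.882, 0.28], [0.741, -0.478, -0.472, 0.977], [0.0, 0.0, 0.0, 1.0]]
0.1 [ 0.13028377 -0.50822294  0.23070921] [-3.11557212e+00 -3.92718870e-01 -7.16495831e-05] 1.0021139074801197 [ 0.65570392  0.04259243 -0.96811227]
```

View pics/top0.png

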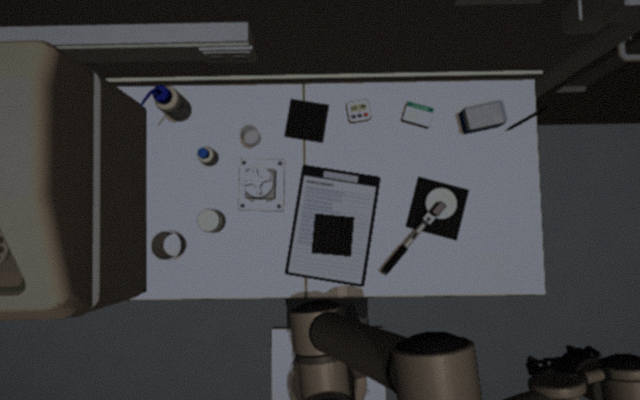

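View pics/scene0.png

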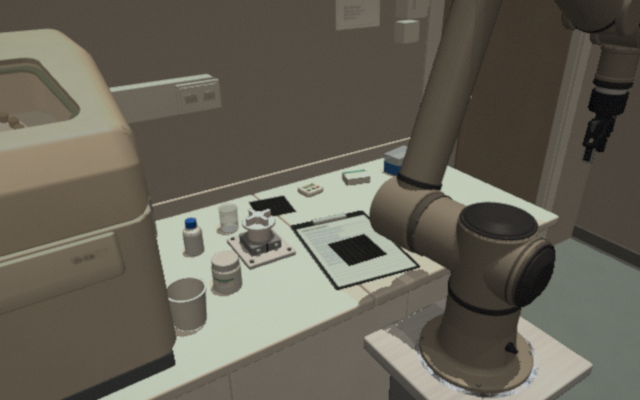

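Top view: the cap is near (260,183), the wrench head (441,203) with its handle end at about (387,268), and the wrench's mat around (437,208). Bottle, beaker and jar are around the station on the left. Next I'll take closer wrist views.

```bash
cat > h.py <<'E'
from bench import *
import cv2,numpy as np
from scipy.spatial.transform import Rotation as R
def p2w(c,uv,z):
    K=np.array(c["mtx"]);T=np.array(c["camera_from_world"]);Rm=T[:3,:3];o=-Rm.T@T[:3,3]
    d=Rm.T@np.linalg.solve(K,[*uv,1.]); return o+d*(z-o[2])/d[2]
def w2p(c,p):
    K=np.array(c["mtx"]);T=np.array(c["camera_from_world"]);q=K@(T[:3,:3]@p+T[:3,3]);return q[:2]/q[2]
def down(yaw): # tool z down, jaw axis (tool y) along world angle yaw
    y=np.array([np.cos(yaw),np.sin(yaw),0]);z=np.array([0,0,-1.]);return R.from_matrix(np.c_[np.cross(y,z),y,z]).as_rotvec()
def snap(n,f):
    c=camera_info(n);im=grab_frame(n);cv2.imwrite(f"pics/{f}.png",im[:,:,::-1]);return c,im
def show(c,f):
    np.savez(f"pics/{f}.npz",mtx=c["mtx"],camera_from_world=c["camera_from_world"])
E
python3 - <<'E'
from h import *
c=camera_info("top")
for n,uv,z in [("cap",(259,181),.1),("head",(441,203),.034),("end",(387,268),.03),("mat",(437,208),.003),("bottle",(205,152),.095),("beaker",(250,133),.07),("jar",(208,218),.08),("m2",(306,120),0),("m3",(332,235),0)]: print(n,p2w(c,uv,z).round(3))
w=camera_info("wrist");T=np.linalg.inv(np.array(w["camera_from_world"]))
s=get_state();Rt=R.from_rotvec(s["orientation"]).as_matrix()
print("cam in tool",(Rt.T@(T[:3,3]-s["tcp_pos"])).round(3),(Rt.T@T[:3,:3]).round(2).tolist(),np.array(w["mtx"])[0,0])
for yaw in np.arange(-3,3.2,.5):
  print(round(yaw,2),[None if (q:=ctrl.solve_ik(p,down(yaw))) is None else round(q[5],2) for p in ([.45,-.27,.3],[.5,.15,.3])])
E
```

```text
cap [0.559 0.178 0.1  ]
head [ 0.497 -0.324  0.034]
end [ 0.318 -0.169  0.03 ]
mat [ 0.484 -0.32   0.003]
bottle [0.641 0.326 0.095]
beaker [0.697 0.207 0.07 ]
jar [0.462 0.32  0.08 ]
m2 [0.748 0.053 0.   ]
m3 [ 0.411 -0.018  0.   ]
cam in tool [ 0.076  0.    -0.142] [[0.0, -0.96, -0.29], [1.0, 0.0, 0.0], [0.0, -0.29, 0.96]] 328.41515755159116
-3.0 [np.float64(2.31), None]
-2.5 [np.float64(1.81), np.float64(2.64)]
-2.0 [np.float64(1.31), np.float64(2.14)]
-1.5 [np.float64(0.81), np.float64(1.64)]
-1.0 [np.float64(0.31), np.float64(1.14)]
-0.5 [np.float64(-0.19), np.float64(0.64)]
0.0 [np.float64(-0.69), np.float64(0.14)]
0.5 [np.float64(-1.19), np.float64(-0.36)]
1.0 [np.float64(-1.69), np.float64(-0.86)]
1.5 [np.float64(-2.19), np.float64(-1.36)]
2.0 [np.float64(-2.69), np.float64(-1.86)]
2.5 [np.float64(3.1), np.float64(-2.36)]
3.0 [np.float64(2.6), np.float64(-2.86)]
```

Run:
```python
from h import *
ctrl.move_pose([.46,-.27,.27],down(.86)); ctrl.wait(.3)
c,im=snap("wrist","w1");show(c,"w1")
big=cv2.resize(im[:,:,::-1],(800,500),interpolation=cv2.INTER_CUBIC);cv2.imwrite("pics/w1b.png",big)
ctrl.move_pose([.53,.178,.32],down(-.3)); ctrl.wait(.3)
c,im=snap("wrist","s1");show(c,"s1")
big=cv2.resize(im[:,:,::-1],(800,500),interpolation=cv2.INTER_CUBIC);cv2.imwrite("pics/s1b.png",big)
s=get_state();print(s["t"],s["tcp_pos"],s["q"])
```

```text
4.075 [0.53010269 0.17765737 0.31997366] [ 1.86296007e-01  3.56719531e-01  1.25968825e+00 -7.62841847e-06
  1.52523292e+00  4.86837675e-01]
```

View pics/w1b.png

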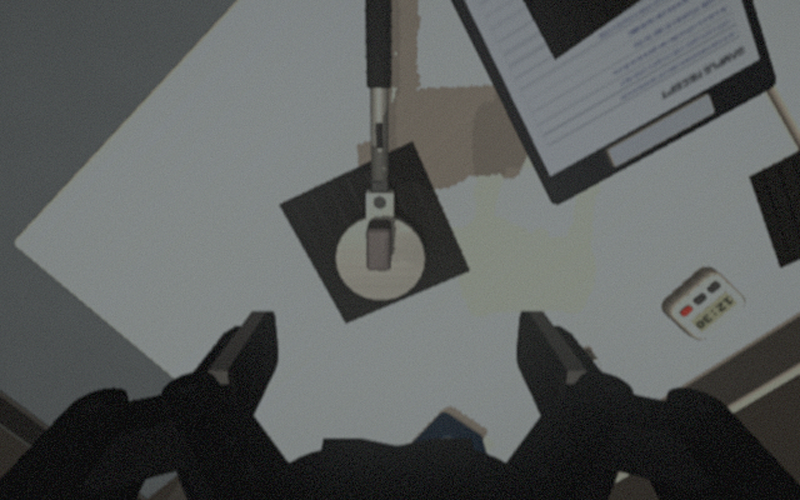

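View pics/s1b.png

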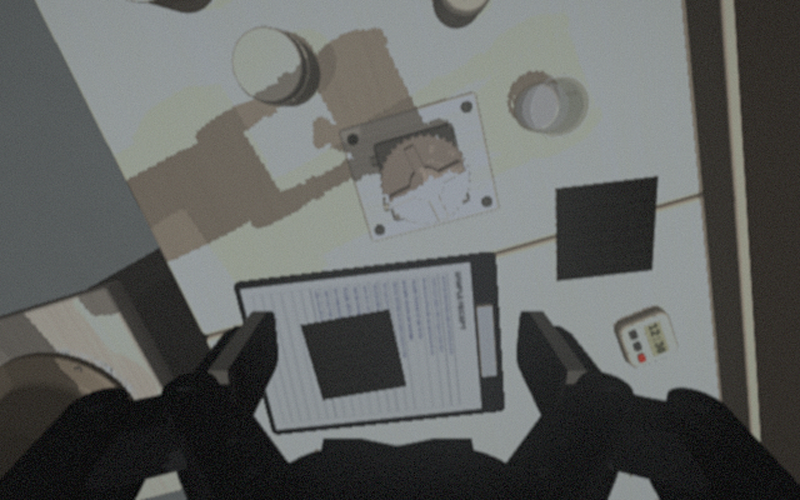

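Wrench (800-px scale): disc centre near (380,259), handle pointing up the image to (377,88), and mat corners (281,205), (411,142), (469,269), (346,322). The station plate is centred near (418,167) and the cap near (425,180), partly in shadow, so I'll take a closer view of it.

Run:
```python
from h import *
ctrl.move_pose([.557,.178,.23],down(-.3)); ctrl.wait(.3)
c,im=snap("wrist","s2");show(c,"s2")
g=cv2.createCLAHE(3,(4,4)).apply(cv2.cvtColor(im,cv2.COLOR_RGB2GRAY))
print("cap at",w2p(c,np.array([.557,.178,.103])))
cv2.imwrite("pics/s2b.png",cv2.resize(g[60:360,120:520],(800,600),interpolation=cv2.INTER_CUBIC))
c=np.load("pics/w1.npz")
print("mat",[p2w(c,np.array(u)/1.25,.003).round(4).tolist() for u in ((281,205),(411,142),(469,269),(346,322))])
im=cv2.imread("pics/w1.png");g=cv2.cvtColor(im,cv2.COLOR_BGR2GRAY)
m=((g>75)*255).astype(np.uint8)
print("gray samples",[int(g[int(y/1.25),int(x/1.25)]) for x,y in ((350,260),(410,260),(380,285),(330,280),(300,210),(377,60),(377,265),(377,130))])
cv2.imwrite("pics/w1c.png",cv2.resize(cv2.convertScaleAbs(im[0:270,220:400],alpha=1.3),(400*1,600),interpolation=cv2.INTER_CUBIC))
```

```text
cap at [315.45188029 182.82365895]
mat [[0.3954, -0.3692, 0.003], [0.4339, -0.2288, 0.003], [0.5752, -0.2672, 0.003], [0.5359, -0.4094, 0.003]]
gray samples [125, 122, 118, 44, 41, 42, 88, 53]
```

View pics/s2b.png

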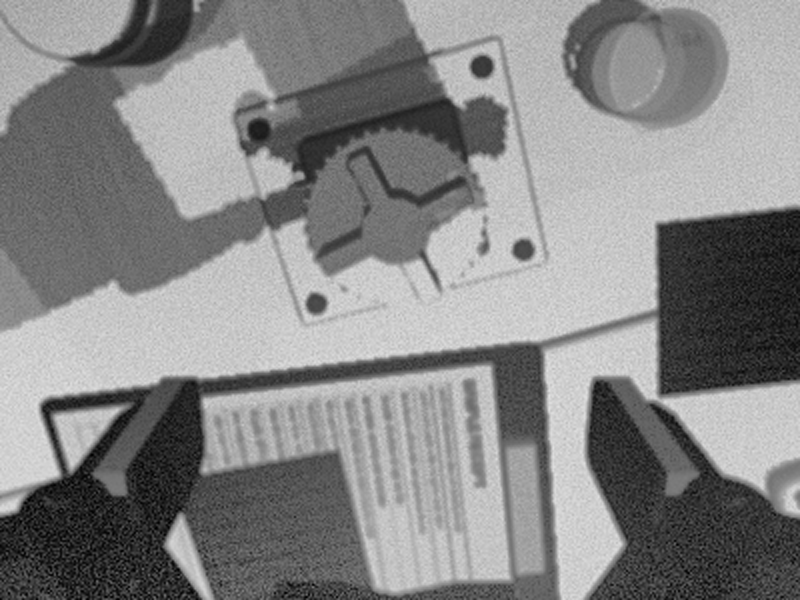

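View pics/w1c.png

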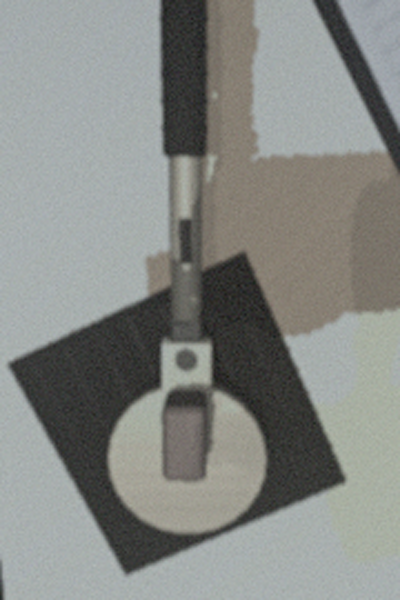

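The cap's cross is visible: arm ends near (357,158), (465,182), (322,260), (430,295) and plate holes at (259,129), (481,66), (523,250), (316,303). I'll fit both objects numerically.

Run:
```python
from h import *
from scipy.ndimage import map_coordinates,gaussian_filter
c=np.load("pics/s2.npz");im=cv2.imread("pics/s2.png");g=cv2.cvtColor(im,cv2.COLOR_BGR2GRAY).astype(float)
f=lambda u:np.array(u)/2+[120,60]
H=np.array([p2w(c,f(u),.012)for u in((259,129),(481,66),(523,250),(316,303))]);ctr=H.mean(0)
print("plate",ctr.round(4),"edges yaw",np.degrees(np.arctan2(*(H[1]-H[0])[[1,0]])),np.linalg.norm(H[1]-H[0]),np.linalg.norm(H[2]-H[1]))
print("arms",[np.degrees(np.arctan2(*(p2w(c,f(u),.103)-ctr)[[1,0]])).round(1)for u in((357,158),(465,182),(322,260),(430,295))])
L=np.log(g+5);L=gaussian_filter(L,.8);gx=np.gradient(L,axis=1);gy=np.gradient(L,axis=0)
def outline(x,y,a):
    P=[];N=[]
    for k in range(4):
        t=np.linspace(.017,.036,20)
        for s in(-1,1):P+=[(u,s*.005,k)for u in t]
        P+=[(.036,v,k)for v in np.linspace(-.005,.005,10)]
    P=np.array(P);th=a+P[:,2]*np.pi/2
    return np.c_[x+P[:,0]*np.cos(th)-P[:,1]*np.sin(th),y+P[:,0]*np.sin(th)+P[:,1]*np.cos(th),np.full(len(P),.103)]
def px(W):
    T=c["camera_from_world"];q=(c["mtx"]@(T[:3,:3]@W.T+T[:3,3:])).T;return q[:,:2]/q[:,2:]
def score(x,y,a):
    W=outline(x,y,a);uv=px(W);d=np.diff(uv,axis=0,append=uv[-1:]);n=np.c_[-d[:,1],d[:,0]];n/=np.linalg.norm(n,axis=1,keepdims=True)+1e-9
    G=[map_coordinates(q,[uv[:,1],uv[:,0]],order=1)for q in(gx,gy)]
    return np.minimum(abs(G[0]*n[:,0]+G[1]*n[:,1]),.15).mean()
best=sorted(((score(ctr[0]+dx,ctr[1]+dy,a),dx,dy,np.degrees(a))for dx in np.arange(-.005,.0051,.001)for dy in np.arange(-.005,.0051,.001)for a in np.radians(np.arange(0,90,1))),reverse=True)
for b in best[:6]:print(np.round(b,4))
b=best[0];o=cv2.resize(cv2.createCLAHE(3,(4,4)).apply(g.astype(np.uint8))[110:220,250:390],None,fx=5,fy=5,interpolation=cv2.INTER_CUBIC);o=cv2.cvtColor(o,cv2.COLOR_GRAY2BGR)
for u in px(outline(ctr[0]+b[1],ctr[1]+b[2],np.radians(b[3]))):cv2.circle(o,tuple(((u-[250,110]+.5)*5).astype(int)),1,(0,0,255),-1)
cv2.imwrite("pics/fit.png",o)
# wrench
c=np.load("pics/w1.npz");g=cv2.cvtColor(cv2.imread("pics/w1.png"),cv2.COLOR_BGR2GRAY)
pol=np.array([[281,205],[411,142],[469,269],[346,322]])/1.25
m=np.zeros_like(g);cv2.fillPoly(m,[pol.astype(int)],255);m=cv2.erode(m,np.ones((5,5)));m=((g>80)&(m>0)).astype(np.uint8)*255;m[:178]=0
cn=max(cv2.findContours(m,cv2.RETR_EXTERNAL,cv2.CHAIN_APPROX_NONE)[0],key=cv2.contourArea)[:,0]
cn=cn[(cn[:,1]>190)];W=np.array([p2w(c,u,.034)[:2]for u in cn])
A=np.c_[2*W,np.ones(len(W))];s=np.linalg.lstsq(A,(W**2).sum(1),rcond=None)[0];print("disc",s[:2],"r",np.sqrt(s[2]+s[:2]@s[:2]))
S=[]
for v in range(20,68,4):
    r=np.where(g[v,285:325]<70)[0]+285;S.append(p2w(c,(r.mean(),v),.029)[:2])
S=np.array(S);d=S.mean(0)-s[:2];print("sleeve",S[0],S[-1],"hdg",np.arctan2(d[1],d[0]),"local",np.arctan2(*(S[0]-S[-1])[::-1]))
```

```text
plate [0.5605 0.1834 0.012 ] edges yaw -1.7636461808985855 0.12351778974535409 0.10485083153705599
arms [np.float64(99.5), np.float64(19.0), np.float64(-175.3), np.float64(-79.0)]
[ 6.4e-02 -1.0e-03  0.0e+00  1.0e+01]
[6.35e-02 2.00e-03 1.00e-03 1.00e+01]
[6.17e-02 0.00e+00 2.00e-03 1.30e+01]
[ 6.14e-02 -1.00e-03  1.00e-03  1.00e+01]
[6.13e-02 0.00e+00 2.00e-03 1.40e+01]
[6.12e-02 2.00e-03 1.00e-03 1.10e+01]
disc [ 0.50510388 -0.33043848] r 0.03248453553916792
sleeve [ 0.34091407 -0.18701413] [ 0.373301   -0.21565301] hdg 2.4251555616117635 local 2.417534863666783
```

View pics/fit.png

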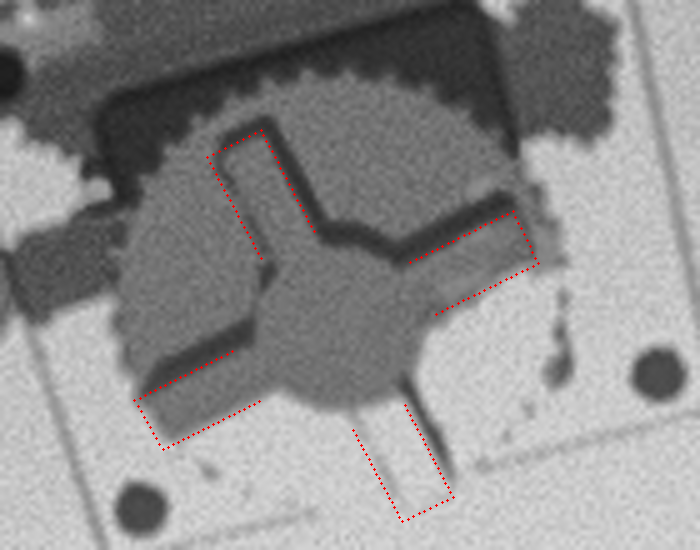

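The cap fit is good: axis (0.5595, 0.1834), cross yaw 10°. The handle will point to 280°, so the pull is toward the robot through free space. Next I'll redo the disc fit, which came out with the wrong radius, then grasp and hover.

```bash
cat >> h.py <<'E'
CAP=np.array([.5595,.1834]);MAT=np.array([.4851,-.3187]);TH=np.radians(280)
def hd(a):return np.array([np.cos(a),np.sin(a)])
E
python3 - <<'E'
from h import *
c=np.load("pics/w1.npz")
f=lambda u:p2w(c,np.array(u)/2.2222+[220,0],.034)[:2]
l,r,b=f((108,460)),f((267,460)),f((187,535))
A=np.c_[2*np.array([l,r,b]),np.ones(3)];s=np.linalg.solve(A,[p@p for p in(l,r,b)]);d=s[:2];print("disc",d,np.sqrt(s[2]+d@d),(l+r)/2)
sl=np.array([.3571,-.2013]);v=sl-d;a=np.arctan2(v[1],v[0]);print("hdg",a)
# block top in crop: corners ~ (164,406),(205,406),(164,480),(205,480) at z .072
bk=p2w(c,np.array([185,441])/2.2222+[220,0],.066)[:2];print("block est",bk,"pred",d+.022*hd(a))
blk=d+.022*hd(a);yaw=a-3*np.pi/2
np.savez("grasp.npz",d=d,a=a)
ctrl.move_pose([*blk,.13],down(yaw));print(get_state()["q"].round(2))
print("hit",ctrl.move_straight([*blk,.042],feed=.1,contact_N=12))
claw.gripper_to(0.0,60);s=get_state();print(s["t"],s["tcp_pos"],s["width"],s["ft_force"])
ctrl.move_straight([*blk,.2],feed=.15);s=get_state();print(s["t"],s["width"],s["ft_force"],s["torque"])
ctrl.wait(.2);ci,im=snap("wrist","g1");show(ci,"g1")
E
```

```text
disc [ 0.49836731 -0.32369483] 0.04374073452140031 [ 0.4972005  -0.32268928]
hdg 2.4276508957101766
block est [ 0.4809035  -0.30838311] pred [ 0.48174    -0.30928883]
[-0.7   0.52  1.53  0.    1.09  1.58]
hit False
8.35 [ 0.48185877 -0.3095373   0.04236368] 0.2463150233725616 [-0.53551593 -0.1775914   3.38424628]
9.55 0.24858764709529205 [-1.48419665  0.32916238 -5.73363303] [-0.0727037  -0.03870773  0.0319301 ]
```

Gripped: the width and weight fit. Now I'll carry it to a hover over the cap and check alignment.

Run:
```python
from h import *
d=CAP+.022*hd(TH);yaw=TH-3*np.pi/2
print(yaw,ctrl.solve_ik([*d,.2],down(yaw)))
ctrl.move_pose([.42,-.15,.24],down(yaw-1.2))
ctrl.move_pose([*d,.2],down(yaw))
ctrl.move_straight([*d,.155],feed=.1);ctrl.wait(.2)
s=get_state();print(s["t"],s["tcp_pos"],s["q"].round(2),s["ft_force"])
c,im=snap("wrist","h1");show(c,"h1");c2,im2=snap("scene","h1s")
a=cv2.resize(im[60:360,120:520],(800,600))
b=cv2.resize(im2[170:290,180:340],(800,600),interpolation=cv2.INTER_CUBIC)
o=np.vstack([cv2.resize(a,(400,300)),cv2.resize(b,(400,300))])
cv2.imwrite("pics/h1b.png",np.hstack([a[:, :400],cv2.resize(b,(400,300)).repeat(2,0)])[:,:,::-1] if 0 else np.hstack([cv2.resize(im,(480,300)),cv2.resize(b,(320,300))])[:,:,::-1])
```

```text
0.17453292519943275 [ 1.48858414e-01  4.78616447e-01  1.39825632e+00 -4.44089210e-16
  1.26471988e+00 -2.56745112e-02]
12.9 [0.56383547 0.16174176 0.15592611] [ 0.15  0.52  1.46 -0.    1.16 -0.03] [-0.37982009  0.27147602 -5.26673526]
```

View pics/h1b.png

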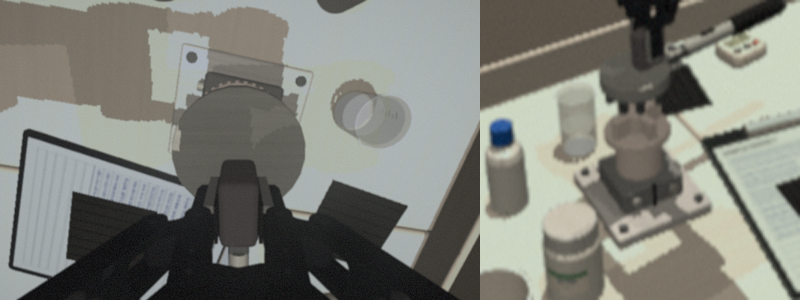

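The disc hangs above the cap with its handle over free space (disc edges about (172,145), (305,147), top (238,85) in the left panel). I'll measure its actual axis, then lower it.

Run:
```python
from h import *
c=np.load("pics/h1.npz");im=cv2.imread("pics/h1.png")
P=np.array([p2w(c,np.array(u)*4/3,.148)[:2]for u in((172,145),(305,147),(238,85.5),(190,107),(287,107))])
s=np.linalg.lstsq(np.c_[2*P,np.ones(5)],(P**2).sum(1),rcond=None)[0];print("axis",s[:2],"r",np.sqrt(s[2]+s[:2]@s[:2]),"want",CAP)
d=CAP+.022*hd(TH)
hit=ctrl.move_straight([*d,.125],feed=.04,contact_N=10);ctrl.wait(.1)
s=get_state();print(s["t"],hit,s["tcp_pos"],s["ft_force"],s["torque"])
```

```text
axis [0.5613146  0.18331838] r 0.0426641055117968 want [0.5595 0.1834]
13.825 True [0.56289089 0.16151128 0.12511265] [-1.20550185  0.2726986   5.48083966] [ 0.02052331  0.20190817 -0.00591607]
```

It's seated (TCP z 0.1251 means origin 11 mm above the cap's). Release, go to the sleeve and pull in small steps while watching the tangential force.

```bash
cat > pull.py <<'E'
from h import *
import json
r=.203;tan=lambda a:np.array([np.sin(a),-np.cos(a)])
s=get_state();claw.gripper_to(.6);ctrl.wait(.1)
p=s["tcp_pos"];ctrl.move_straight([p[0],p[1],.215],feed=.15)
g=CAP+r*hd(TH);rot=down(TH-3*np.pi/2)
ctrl.move_straight([*g,.2],feed=.2);claw.gripper_to(.45)
print("hit",ctrl.move_straight([*g,.094],feed=.12,contact_N=10));ctrl.wait(.2)
def F(n=3):
    v=[]
    for _ in range(n): v.append(get_state()["ft_force"][:2]);ctrl.wait(.01)
    return np.mean(v,0)
b=F(5);t0=get_state()["t"];print("t",t0,get_state()["tcp_pos"],get_state()["width"])
x=0;peak=0;log=[]
while x<.15:
    f0=log[-1][1] if log else 0
    x+=.002 if f0<8 else .001
    a=TH-x/r
    ctrl.move_straight([*(CAP+r*hd(a)),.094],feed=.03,rot=down(a-3*np.pi/2))
    f=-(F()-b)@tan(a);peak=max(peak,f);log.append((round(x*1000,1),round(f,2)))
    if f>22 or (peak>11.5 and f<.76*peak):break
    if get_state()["t"]>50:print("time");break
json.dump(dict(x=x,b=list(b)),open("pull.json","w"))
print(log);s=get_state();print(s["t"],s["tcp_pos"],s["ft_force"],peak)
E
python3 pull.py
```

```text
hit False
t 17.7 [ 0.59506689 -0.01656507  0.09465362] 0.4501349041876447
[(2.0, np.float64(-0.52)), (4.0, np.float64(-0.39)), (6.0, np.float64(-0.35)), (8.0, np.float64(-0.1)), (10.0, np.float64(0.05)), (12.0, np.float64(-0.48)), (14.0, np.float64(-0.04)), (16.0, np.float64(0.3)), (18.0, np.float64(0.07)), (20.0, np.float64(0.58)), (22.0, np.float64(-0.1)), (24.0, np.float64(-0.11)), (26.0, np.float64(-0.3)), (28.0, np.float64(-0.15)), (30.0, np.float64(0.82)), (32.0, np.float64(0.77)), (34.0, np.float64(4.86)), (36.0, np.float64(7.87)), (38.0, np.float64(8.95)), (39.0, np.float64(9.26)), (40.0, np.float64(9.79)), (41.0, np.float64(9.81)), (42.0, np.float64(9.67)), (43.0, np.float64(9.85)), (44.0, np.float64(9.76)), (45.0, np.float64(9.72)), (46.0, np.float64(9.23)), (47.0, np.float64(10.05)), (48.0, np.float64(9.28)), (49.0, np.float64(9.79)), (50.0, np.float64(10.08)), (51.0, np.float64(9.88)), (52.0, np.float64(10.36)), (53.0, np.float64(9.85)), (54.0, np.float64(10.47)), (55.0, np.float64(10.1)), (56.0, np.float64(9.97)), (57.0, np.float64(10.24)), (58.0, np.float64(10.38)), (59
[... 1437 characters left out ...]
np.float64(12.71)), (113.0, np.float64(12.96)), (114.0, np.float64(12.75)), (115.0, np.float64(12.59)), (116.0, np.float64(12.87)), (117.0, np.float64(13.17)), (118.0, np.float64(12.51)), (119.0, np.float64(13.21)), (120.0, np.float64(13.28)), (121.0, np.float64(13.31)), (122.0, np.float64(13.78)), (123.0, np.float64(13.41)), (124.0, np.float64(13.47)), (125.0, np.float64(12.69)), (126.0, np.float64(13.28)), (127.0, np.float64(13.77)), (128.0, np.float64(12.63)), (129.0, np.float64(12.4)), (130.0, np.float64(12.09)), (131.0, np.float64(11.33)), (132.0, np.float64(10.74)), (133.0, np.float64(9.64))]
49.05 [0.4691222 0.002092  0.0952147] [ 9.93549487 -4.2430716  -1.1895966 ] 13.784881641699098
```

It clicked at 127 mm of travel and I stopped about 6 mm later, with 23 s left. Back off, lift clear, and regrasp the block.

Run:
```python
from h import *
r=.203;a=TH-.119/r
ctrl.move_straight([*(CAP+r*hd(a)),.094],feed=.08,rot=down(a-3*np.pi/2))
s=get_state();print(s["t"],s["ft_force"]);p=s["tcp_pos"]
ctrl.move_straight([p[0],p[1],.2],feed=.2)
h=TH-.586;d=CAP+.022*hd(h)
claw.gripper_to(.65)
ctrl.move_straight([*d,.21],feed=.25,rot=down(h-3*np.pi/2))
c,im=snap("wrist","r1");show(c,"r1")
cv2.imwrite("pics/r1b.png",im[:,:,::-1])
s=get_state();print(s["t"],s["tcp_pos"])
```

```text
49.375 [ 2.43338109 -2.06986562  0.26897631]
51.2917 [0.55021382 0.16211059 0.20979606]
```

View pics/r1b.png

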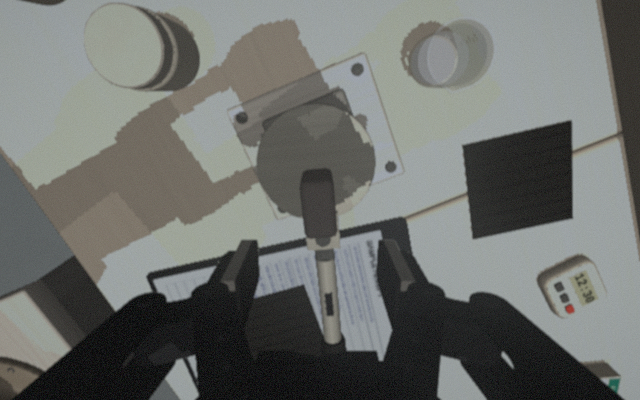

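The wrench sits on the cap with its handle straight: disc centre about (316,157), handle neck at (334,335), so it's turned slightly relative to the tool. I'll correct the heading, regrasp and lift.

Run:
```python
from h import *
c=np.load("pics/r1.npz")
o=p2w(c,(316,157),.117)[:2];n=p2w(c,(334,335),.112)[:2];n2=p2w(c,(322,252),.112)[:2]
v=n-o;h=np.arctan2(v[1],v[0]);v2=n-n2;print("axis",o,"hdg",np.degrees(h),np.degrees(np.arctan2(v2[1],v2[0])),"old",np.degrees(TH-.586)-360)
if abs(h+2*np.pi-(TH-.586))>.12: raise SystemExit("check")
h+=2*np.pi;ax=(o+CAP)/2;d=ax+.022*hd(h);rot=down(h-3*np.pi/2)
ctrl.move_straight([*d,.19],feed=.2,rot=rot)
print("hit",ctrl.move_straight([*d,.126],feed=.12,contact_N=12))
claw.gripper_to(0.,60);s=get_state();print(s["t"],s["tcp_pos"],s["width"],s["ft_force"])
ctrl.move_straight([*d,.2],feed=.12)
s=get_state();print(s["t"],s["width"],s["ft_force"],s["torque"],s["q"].round(2))
```

```text
axis [0.56166163 0.18922318] hdg -107.95389213680916 -105.88160801093547 old -113.57532679466627
hit False
52.625 [0.55395504 0.16554685 0.12687364] 0.24273660369063083 [-2.14522561  1.40860527  5.28397916]
53.3917 0.24168872610854547 [ 0.97558391  0.69928772 -5.46424761] [ 0.04787652  0.00027415 -0.03038732] [ 0.16  0.47  1.42 -0.    1.25  0.47]
```

Run:
```python
from h import *
h=2.43;d=MAT+.022*hd(h);rot=down(h-3*np.pi/2)
ctrl.move_pose([.42,-.13,.24],down(-1.4))
ctrl.move_pose([*d,.13],rot)
s=get_state();print(s["t"],s["width"])
ctrl.move_straight([*d,.055],feed=.12)
hit=ctrl.move_straight([*d,.040],feed=.03,contact_N=4);s=get_state();print(s["t"],hit,s["tcp_pos"],s["ft_force"])
claw.gripper_to(.65);p=get_state()["tcp_pos"]
ctrl.move_straight([p[0],p[1],.2],feed=.2);s=get_state();print(s["t"],s["ft_force"])
c,im=snap("wrist","e1");show(c,"e1");c2,im2=snap("top","e1t")
cv2.imwrite("pics/e1b.png",np.hstack([cv2.resize(im,(480,300)),cv2.resize(im2[80:300,140:375],(320,300))])[:,:,::-1])
```

```text
55.4917 0.24811456118088177
56.6833 True [ 0.46882722 -0.30460727  0.04426802] [ 0.08934012 -0.46540167  3.60727834]
58.0417 [ 0.36117841  0.52290618 -0.73817671]
```

View pics/e1b.png

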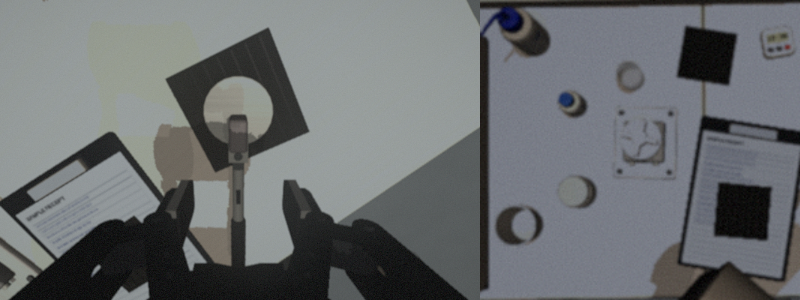

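The wrench stands upright in the middle of its mat (disc (238,108), mat centre about (237,100)), the bystanders look undisturbed, and the gripper is clear. I'll hand it in.

Run:
```python
from bench import *
ticket.finish_job();print(get_state()["t"])
```

```text
the job is handed in; nothing more can be done
the job is handed in; nothing more can be done
```

I tightened the cap until the wrench clicked, put the wrench back on its mat, and handed the job in at about 58 s of the 72 s allowed. The interface gives no verdict.

- **Seating:** the wrench went fully down over the cross. The tool height put its origin about 11 mm above the cap's.
- **Click:** the pull at the sleeve rose slowly from about 10 N to a peak of 13.8 N, then fell to 9.6 N. I stopped there, roughly 6 mm past the click at the grip; the hard-stop limit is 25.5 mm. I estimated that distance from the tool's travel and the force, not by measuring the handle directly.
- **Cap rotation:** the cap turned about 0.44 rad, judged from the tool's travel. That is roughly 15 mm at its mark.
- **Return:** the last picture shows the wrench upright near the middle of the mat, with the bottle, beaker and jar looking undisturbed by eye and the gripper clear. Before placing it I measured that mat at about 146 mm a side, close to the listed 150 mm. I did not measure the other two mats, which only looked smaller.

**Checks that disagreed:**
- The first fit of the wrench disc gave a radius of 32 mm instead of 44 mm. I redid it from edge points and got 43.7 mm.
- After the click, the picture showed the handle about 6° off the heading I had worked out from the travel. I used the picture for the regrasp.
- That same picture put the wrench's axis about 6 mm from where I had the cap's axis. That is more than the 3.5 mm of play, but I put it down to picture error and play together. It is still within the 10 mm allowed.

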